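# Clamp the flow cell and shut the reader's hood

## Robot

A 6-joint arm with a two-finger parallel gripper is mounted at the origin on the work surface. World frame = base frame: x ahead of the robot, y to its left, z up, the work surface at z = 0. Lengths are in m, angles in rad, forces in N, time in s.
With the tool pointing down it reaches from about 0.375 to 0.925 m from the base axis. Payload 5.7 kg.
Tool frame: the origin (TCP) lies at the centre of the arm's flange, where the gripper is bolted on; the fingertips stand 182 mm ahead of it and the grasp point (between the pads) lies 163 mm ahead of it; z points along the fingers, y is the direction in which the jaws open and shut (so a half turn about z gives the same grasp; the last joint's range is limited). The gripper opens to 88 mm and grips with 3 to 60 N. Pads are 20 mm wide; open, the fingers measure 115 mm over their backs; the gripper's body (75 mm by 178 mm) begins 61 mm behind the grasp point.
Start: joints at [-1.279, 0.359, 1.51, -0, 1.272, -0.115], TCP at [0.237, -0.551, 0.405] pointing down, gripper open.
Joint ranges: [-2.97, 2.97], [-1.01, 2.36], [0.21, 2.38], [-0.96, 4.11], [0.2, 2.71], [-2.98, 2.98]. Speed limits (rad/s): [2.39, 2.39, 3.14, 3.14, 3.14, 3.14].

## Interface

Orientations are given as a unit quaternion [x, y, z, w].
In Python, from rig import get_obs, read_camera, camera_info, close_job gives the robot as it stands.
- The arm moves only by the tool arm_command, never from a script. Its argument "increments" is a list of rows, each a list of 3 entries, a list of its own where there are three numbers: the shift along the tool's x, y, z in m, then the turn about the tool's z in degrees, then the gripper command: -1 is shut, 1 is fully open, values between are in proportion. In form: [[[tx, ty, tz], yaw, grip], ...]. A call has 1 to 5 rows; each row shifts and turns the commanded pose from where the row before left it, along the tool's axes as they then stand; what a row does not reach is not made up. A row lasts 1/12 s, in which the tool goes at most 41.7 mm and 7.16 degrees, less where a joint would pass 70% of its speed; a pose out of reach is approached as far as the arm can. A call is refused whole if a number of a shift passes 0.0417 or a number of a turn 7.16, either way. A call with a gripper value outside its range is refused whole. The fingers move at their own pace and stop on an object; "newtons" is the grip in N (left out, the last holds). Time passes only in rows, so rows that do not move let the fingers close. It gives the time, the measured TCP pose, the force and the opening at its end, in the units of the state.
- get_obs(): the state, without advancing time (a new reading comes with each control period).
- read_camera(name): name is "scene" or "top"; returns the picture (420x560x3 uint8, red, green, blue); there is no depth.
- camera_info(name): a dict with "K" (3x3 intrinsics, pixels), "xyz" and "attitude" of the camera in the world. Camera axes: x right, y up, looking along -z (the intrinsics and any distortion apply to the point x, -y, -z); pixel columns grow to the right and rows downward; lengths in m; the calibration is good to about 2 mm. A picture is of the moment at which its call begins. camera_info takes no time and is no camera call.
- close_job(): hands the job in, once; it reports no verdict.
The state is a dict: "time_s": time; "q": joint angles; "joint_velocities": joint speeds; "tau": joint torques, N m; "tool_pos": TCP position; "ee_rot": TCP orientation; "force": force on the tool from outside, world axes, zero at the start; "ft_torque": the same for the moment, N m; "opening": opening from 0.0 (shut) to 1.0 (fully open).
Only numpy, scipy, OpenCV 4.12 (cv2) and the standard library are available. Lean on these libraries where they do the work, as an engineer would, in place of code of your own. Each camera call takes 0.05 s, during which the arm holds its last target.

## Task

The flow cell is loaded in the reader: get the reader ready to run. With the fingertips only, gripping nothing and pushing only on the outer faces, fold the upright blue clamp flap fully down over the flow cell, then swing the open dark hood over it and press it fully shut without letting it slam. Leave the flow cell and everything else on the bench where it is, unlifted, and finish with the hand clear.

Things in the scene. Friction and masses are not known exactly. Their poses are not given: they have to be found in the camera images.
- reader: Fixed benchtop flow-cell reader, white housing 320 mm deep x 240 mm wide, turned about a quarter turn: its front (sloped dark panel with screen) faces the robot's right. Origin on the bench under its centre; x from its front to its rear, y to its left (towards the robot), z up. Flat deck 110 mm high from x = -90 to 100 mm; front console to x = -160, at most 105 high; rear part to x = 160, 85 high.
- clamp (a joint): Angle (rad) of the clamp flap: 0 = flat over the flow cell (stop), about 1.5 = upright. Stiff hinge: stays where left, moves with 1 to 2 N at its free end. Blue frame with clear window, 88 mm wide along the hinge, 70 mm from hinge to free edge, orange tab (36 mm wide) to 76.5 mm. Upright, its outer face looks to the reader's +y; it folds down towards the reader's -y.
- clamp_hinge (a point): Middle of the clamp flap's hinge axis, at (-20, 40, 128) mm in the reader's frame, on the stage's left edge; the axis is the reader's x. The aluminium stage plate below it is 110 x 100 mm, its top 118 mm above the bench, centred at x = -20, y = 0 mm in the reader's frame. The flap's outer face is 4 mm above this axis when flat.
- clamp_tab (a point): Outer face of the clamp flap at the end of its orange tab, middle of its width (76.5 mm from the hinge, 4 mm outward); moves with the flap.
- clamp_seal: Black rubber seal frame, 78 x 57 mm, on the inner face (the underside when flat) of the clamp flap: not to be touched. Origin on the clamp's hinge axis, turns with the flap.
- hood (a joint): Angle (rad) of the hood: 0 = shut on the deck (stop), 1.5 to 1.85 = standing open at the start. Stiff hinge: stays at any angle, moves with 1 to 7 N near its edge. Dark grey box-shaped cover, open underneath, 180 mm from hinge to front edge, 200 wide, 50 deep. It swings from the reader's rear to its front (-x). Below about 0.55 rad it would strike a standing clamp flap.
- hood_hinge (a point): Middle of the hood's hinge axis, at (100, 0, 113) mm in the reader's frame, behind the stage; the axis is the reader's y. The hood's outer top face lies 50 mm from this axis: above it when shut, to the rear of it when upright.
- hood_edge (a point): Outer top face of the hood at its front edge, middle of its width (180 mm from the hinge axis along the hood, 50 mm outward); moves with the hood. At (-80, 0, 163) mm in the reader's frame when shut.
- hood_lining: Pale grey lining of the hood's inside (inner side of top and walls, starting 8 mm in from the rim): not to be touched. Origin on the hood's hinge axis, turns with the hood.
- flowcell: White flow-cell cartridge 70 x 45 x 5 mm with a bluish glass strip, lying loose on the stage between low ribs, under where the clamp folds; top 123 mm above the bench. Origin: centre of its underside.
- vial_a: Amber glass vial, 22 mm diameter, 50 mm tall, dark cap, standing loose in front of the reader. Origin: centre of its underside.
- vial_b: A second amber vial like vial_a, also standing in front of the reader.
- cell_case: Pale flow-cell case 110 x 80 x 22 mm, loose on the bench behind the reader. Origin: centre of its underside.
- tip_box: Blue pipette-tip box 85 x 122 x 64 mm with yellow tips (to 71 mm), loose on the far side of the bench. Origin: centre of its underside.
- tube_rack: Orange tube rack 90 x 190 x 46 mm (tube caps to 52 mm), loose on the far side of the bench. Origin: centre of its underside.
- buffer: Buffer bottle with a blue cap, 68 mm diameter, 145 mm tall, loose on the far side of the bench. Origin: centre of its underside.
- pipette: White hand pipette about 240 mm long, lying loose on the bench to the robot's right, 30 mm high. Origin on the bench under the middle of it, x along it to the tip end.

How it is judged:
By the outcome, as a careful person would: the job done as asked, in the order asked, and still so for the second after the job is handed in, with the robot touching nothing.
It also fails if it takes over 56 s, if anything falls off the work surface, if the arm or the gripper's body presses on something with over 40 N, if the wrist force passes 120 N, or if a joint passes its speed limit or range.

## Working session

There is one attempt and no reset: what is moved stays moved. The work goes in short steps, Python scripts to look and compute and a tool call to move; the robot and the scene stay as the last step left them, time stands still between calls to the robot, and variables do not carry over. Pictures are saved under pics/ and viewed, and the job is handed in when it is done.

Besides the shell and the picture viewer there is one more tool, called in YAML: its name, and indented under it one key for each argument. arm_command: Moves the arm, as the interface text tells. Its arguments: {"type":"object","properties":{"increments":{"type":"array"},"newtons":{"type":"number"}},"required":["increments"]}

```bash
mkdir -p pics; python3 - <<'E'
from rig import *
import cv2
for n in("scene","top"):
    im=read_camera(n); cv2.imwrite(f"pics/{n}0.png",im[:,:,::-1]); print(n,camera_info(n))
print(get_obs())
E
```

```text
scene {'K': array([[404.30780859,   0.        , 283.42822065],
       [  0.        , 404.30780859, 211.61878653],
       [  0.        ,   0.        ,   1.        ]]), 'xyz': array([ 1.17414201, -0.83007567,  0.71659683]), 'attitude': array([0.45056494, 0.16283034, 0.29232054, 0.8276631 ])}
top {'K': array([[472.12458256,   0.        , 279.25273065],
       [  0.        , 472.12458256, 213.53467892],
       [  0.        ,   0.        ,   1.        ]]), 'xyz': array([ 0.35211398, -0.11627029,  1.48710232]), 'attitude': array([-0.0676331 ,  0.05169238,  0.70872496, -0.70033035])}
{'time_s': 0.1, 'q': array([-1.27908905e+00,  3.59403519e-01,  1.51125193e+00,  1.70965874e-05,
        1.27252101e+00, -1.15106720e-01]), 'joint_velocities': array([ 0.00098414, -0.00297188, -0.00298505, -0.00192413, -0.00049966,
       -0.00047712]), 'tau': array([ 3.54802294e-03, -5.16351986e+01, -2.71408385e+01,  6.75889011e-02,
        2.75453576e-02, -2.88654996e-05]), 'tool_pos': array([ 0.23731637, -0.55074489,  0.40393847]), 'ee_rot': array([ 9.79384227e-01,  2.02004726e-01, -6.16974368e-05, -7.89538597e-04]), 'force': array([-0.46102705, -0.20223936,  0.42055677]), 'ft_torque': array([-0.00722684,  0.01545914,  0.0309309 ]), 'opening': 0.9979396147434024}
```

View pics/scene0.png

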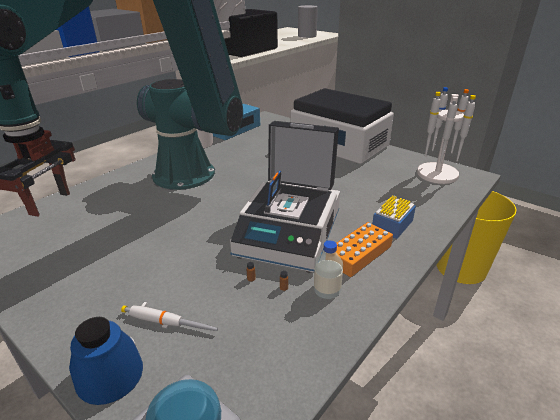

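View pics/top0.png

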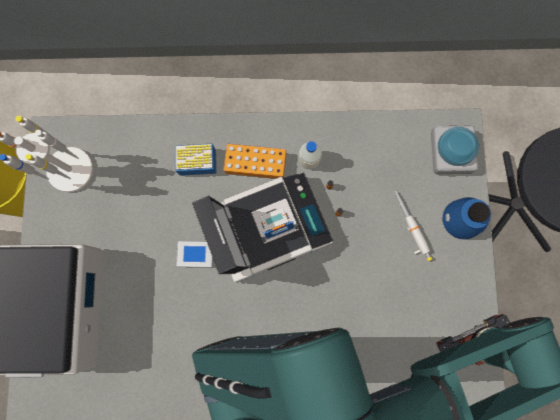

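Both views show the reader near the top-image centre (~270,225). Its front console faces right (the robot's −y), the hood stands open on the left, and the blue flap is upright on the robot's side. I'll zoom in to measure.

```bash
python3 - <<'E'
import cv2
a=cv2.imread("pics/top0.png")[165:290,180:350]
cv2.imwrite("pics/topz.png",cv2.resize(a,None,fx=4.6,fy=4.6,interpolation=cv2.INTER_CUBIC))
a=cv2.imread("pics/scene0.png")[110:280,220:360]
cv2.imwrite("pics/scz.png",cv2.resize(a,None,fx=3.5,fy=3.5,interpolation=cv2.INTER_CUBIC))
E
```

```text
(no output)
```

View pics/topz.png

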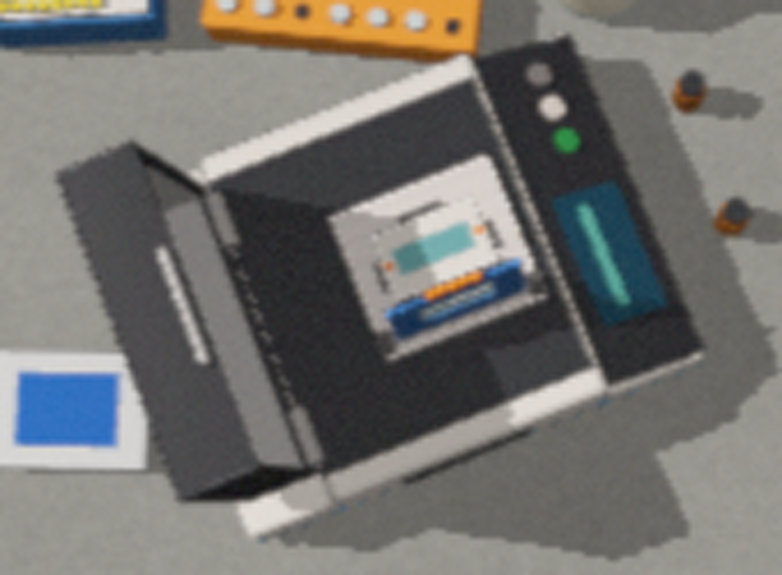

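View pics/scz.png

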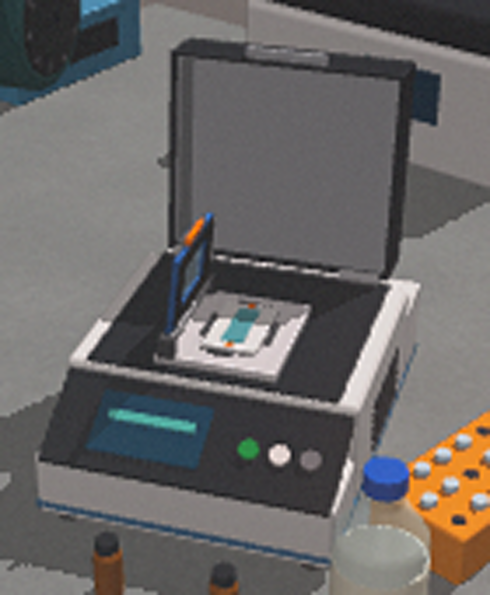

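```bash
cat > h.py <<'E'
import numpy as np, cv2
from scipy.spatial.transform import Rotation as R
from rig import camera_info
def cam(n):
    c=camera_info(n); return c['K'],np.array(c['xyz']),R.from_quat(c['attitude']).as_matrix()
def ray(n,u,v,z):
    K,p,M=cam(n); d=np.linalg.solve(K,[u,v,1.]); d=M@(d*[1,-1,-1]); return p+d*(z-p[2])/d[2]
def proj(n,P):
    K,p,M=cam(n); q=(np.atleast_2d(P)-p)@M*[1,-1,-1]; q=q@K.T; return q[:,:2]/q[:,2:]
def uz(n,X,Y):
    o,s=((180,165),4.6) if n=='top' else ((220,110),3.5)
    return o[0]+(X+.5)/s-.5,o[1]+(Y+.5)/s-.5
def zu(n,uv):
    o,s=((180,165),4.6) if n=='top' else ((220,110),3.5)
    return (np.array(uv)-o+.5)*s-.5
E
python3 - <<'E'
from h import *
def fit(L):
    A=[];B=[]
    for n,X,Y,x,y,z in L:
        A.append([x,y]);B.append(ray(n,*uz(n,X,Y),z/1e3)[:2]*1e3)
    A=np.array(A,float);B=np.array(B)
    a=A-A.mean(0);b=B-B.mean(0)
    th=np.arctan2((a[:,0]*b[:,1]-a[:,1]*b[:,0]).sum(),(a*b).sum())
    Rm=np.array([[np.cos(th),-np.sin(th)],[np.sin(th),np.cos(th)]])
    t=B.mean(0)-Rm@A.mean(0)
    print(np.degrees(th),t,"\n",np.round(B-(A@Rm.T+t),1))
    return th,t
T=[('top',485,155,-75,-50,118),('top',545,297,-75,50,118),('top',330,215,35,-50,118),('top',390,359,35,50,118)]
D=[('top',470,54,-90,-120,110),('top',607,393,-90,120,110),('top',203,162,100,-120,110),('top',700,355,-160,120,60)]
S=[('scene',310,307,-75+110,-50,118),('scene',277,380,-75,-50,118)]
fit(T);fit(D);fit(S);fit(T+D)
E
```

```text
111.44751091371103 [558.7025528  -54.28779091] 
 [[-1.3  1.8]
 [-0.8  1.3]
 [ 1.1 -0.8]
 [ 1.  -2.3]]
111.32273471255297 [557.19339675 -53.85214599] 
 [[-1.4 -0.9]
 [-0.2  1.9]
 [-1.6 -4. ]
 [ 3.2  3.1]]
113.27822670490156 [560.83577563 -59.40189976] 
 [[-0.6  1.3]
 [ 0.6 -1.3]]
111.2955514175582 [557.98593304 -54.05513117] 
 [[-0.5  1.7]
 [ 0.1  1. ]
 [ 1.7 -0.9]
 [ 1.7 -2.7]
 [-2.2 -0.7]
 [-0.9  2. ]
 [-2.4 -3.8]
 [ 2.5  3.3]]
```

```bash
cat >> h.py <<'E'
TH=np.radians(111.4); T0=np.array([.5585,-.0545,0])
def W(P): # reader mm -> world m
    return (np.atleast_2d(P)/1e3)@R.from_euler('z',TH).as_matrix().T+T0
def hoodp(a,l,o,y): return [100-l*np.cos(a)+o*np.sin(a),y,113+l*np.sin(a)+o*np.cos(a)]
def clampp(a,l,o,x): # l from hinge, o outward
    return [x-20, 40-l*np.cos(a)+o*np.sin(a),128+l*np.sin(a)+o*np.cos(a)]
E
python3 - <<'E'
from h import *
print(W([[0,0,0],[-20,40,128],[100,0,113],[-80,0,163]]))
for n in('top','scene'):
    print(n)
    for a in(1.45,1.5,1.55,1.6,1.65,1.7,1.8):
        print(a,np.round(np.hstack([zu(n,proj(n,W(hoodp(a,180,o,y)))[0]) for o,y in((50,-100),(50,100),(0,-100),(0,100))])))
    for a in(1.4,1.45,1.5,1.55,1.6):
        print(a,np.round(np.hstack([zu(n,proj(n,W(clampp(a,l,o,x)))[0]) for l,o,x in((70,4,-44),(70,4,44),(70,-4,-44),(76.5,4,0))])))
    print(np.round(zu(n,proj(n,W([[-75,-50,118],[-75,50,118],[35,-50,118],[35,50,118],[-90,120,110],[-90,-120,110],[100,120,110],[100,-120,110],[-160,-120,0],[-160,120,0]])))))
E
```

```text
[[ 0.5585     -0.0545      0.        ]
 [ 0.5285553  -0.08771619  0.128     ]
 [ 0.52201232  0.03860558  0.113     ]
 [ 0.58769014 -0.12898447  0.163     ]]
top
1.45 [117. 142. 244. 474. 200. 112. 329. 441.]
1.5 [102. 149. 229. 481. 185. 118. 314. 447.]
1.55 [ 87. 156. 214. 487. 170. 123. 299. 453.]
1.6 [ 73. 163. 199. 494. 156. 129. 284. 459.]
1.65 [ 60. 170. 185. 500. 141. 135. 268. 465.]
1.7 [ 47. 176. 171. 506. 126. 142. 253. 472.]
1.8 [ 22. 190. 145. 518.  98. 154. 224. 484.]
1.4 [521. 257. 385. 312. 516. 246. 452. 282.]
1.45 [523. 263. 387. 318. 518. 251. 455. 287.]
1.5 [526. 268. 389. 323. 521. 256. 457. 293.]
1.55 [528. 273. 392. 328. 523. 261. 460. 299.]
1.6 [530. 279. 394. 334. 525. 267. 462. 305.]
[[488. 153.]
 [547. 296.]
 [329. 217.]
 [387. 361.]
 [611. 390.]
 [469.  50.]
 [333. 503.]
 [198. 158.]
 [564.  52.]
 [698. 367.]]
scene
1.45 [408.  66. 173.  41. 394.  96. 152.  68.]
1.5 [410.  64. 176.  39. 397.  91. 156.  63.]
1.55 [412.  62. 180.  37. 399.  86. 160.  59.]
1.6 [414.  61. 183.  37. 402.  82. 164.  55.]
1.65 [416.  61. 187.  37. 404.  78. 167.  52.]
1.7 [417.  61. 190.  37. 406.  75. 171.  50.]
1.8 [421.  64. 196.  40. 410.  71. 178.  46.]
1.4 [176. 263. 212. 212. 186. 266. 196. 229.]
1.45 [172. 262. 208. 211. 182. 264. 191. 228.]
1.5 [168. 261. 204. 210. 178. 263. 187. 228.]
1.55 [163. 260. 200. 210. 173. 262. 182. 227.]
1.6 [159. 260. 196. 210. 169. 261. 178. 226.]
[[275. 376.]
 [153. 355.]
 [312. 306.]
 [197. 288.]
 [ 63. 359.]
 [360. 411.]
 [147. 250.]
 [410. 289.]
 [332. 582.]
 [ 38. 521.]]
```

The predicted points match both views to about 1 px. The fit gives the reader at (0.5585, −0.0545) with yaw 111.4°, hood angle ≈1.66 rad and flap ≈1.45 rad. Next I'll work out the tool pose in the reader frame.

```bash
cat >> h.py <<'E'
def st():
    from rig import get_obs
    o=get_obs(); M=R.from_quat(o['ee_rot']).as_matrix()
    tip=np.array(o['tool_pos'])+M[:,2]*.182
    Rz=R.from_euler('z',TH).as_matrix()
    print('t',o['time_s'],'tip reader mm',np.round(((tip-T0)@Rz)*1e3,1),'toolx head',np.round(np.degrees(np.arctan2(M[1,0],M[0,0])),2),'F reader',np.round(Rz.T@o['force'],1),'open',round(o['opening'],3),'tiltz',np.round(M[:,2],3),'q',np.round(o['q'],2))
E
python3 -c "
from h import *;st()"
```

```text
t 0.1 tip reader mm [-344.6  480.1  221.9] toolx head 23.31 F reader [-0.   0.5  0.4] open 0.998 tiltz [-0.     0.002 -1.   ] q [-1.28  0.36  1.51  0.    1.27 -0.12]
```

arm_command:
  increments:
    - [[0.02,-0.015,0],1.9,-1]
    - [[0.029,-0.0232,0],0,-1]
    - [[0.029,-0.0232,0],0,-1]
    - [[0.029,-0.0232,0],0,-1]
    - [[0.029,-0.0232,0],0,-1]
  newtons: 10

```text
time_s: 0.52
tool_pos: [0.3243, -0.399, 0.4042]
ee_rot: [0.983, 0.185, -0.0, -0.0]
force: [0.6, -1.1, 0.2]
opening: 0.657
```

```bash
python3 -c "
from h import *;st()"
```

```text
t 0.5167 tip reader mm [-235.1  343.8  222.2] toolx head 21.36 F reader [-1.2 -0.1  0.2] open 0.657 tiltz [-0.     0.001 -1.   ] q [-1.02  0.24  1.69  0.    1.21  0.18]
```

arm_command:
  increments:
    - [[0.029,-0.0232,0],0,-1]
    - [[0.029,-0.0232,0],0,-1]
    - [[0.029,-0.0232,0],0,-1]
    - [[0.029,-0.0232,0],0,-1]
    - [[0.029,-0.0232,0],0,-1]

```text
time_s: 0.93
tool_pos: [0.417, -0.2379, 0.4045]
ee_rot: [0.983, 0.186, -0.0, -0.0]
force: [1.1, -0.3, 0.1]
opening: 0.278
```

arm_command:
  increments:
    - [[0.029,-0.0232,0],0,-1]
    - [[0.029,-0.0232,0],0,-1]
    - [[0.029,-0.0232,0],0,-1]
    - [[0.02,-0.02,0.01],0,-1]
    - [[0.012,-0.01,0.01],0,-1]

```text
time_s: 1.35
tool_pos: [0.492, -0.1007, 0.3847]
ee_rot: [0.982, 0.187, 0.001, -0.0]
force: [-0.9, -1.0, 0.4]
opening: 0.008
```

```bash
python3 - <<'E'
from h import *
from rig import *
for n in('top','scene'): cv2.imwrite(f"pics/{n}1.png",read_camera(n)[:,:,::-1])
st()
a=cv2.imread("pics/scene1.png")[60:280,180:400]
cv2.imwrite("pics/scz1.png",cv2.resize(a,None,fx=2.7,fy=2.7,interpolation=cv2.INTER_CUBIC))
E
```

```text
t 1.45 tip reader mm [-18.4  80.2 201.1] toolx head 21.6 F reader [0.3 0.8 1.1] open 0.006 tiltz [-0.003  0.002 -1.   ] q [-0.34  0.24  1.75  0.    1.16  0.85]
```

View pics/scz1.png

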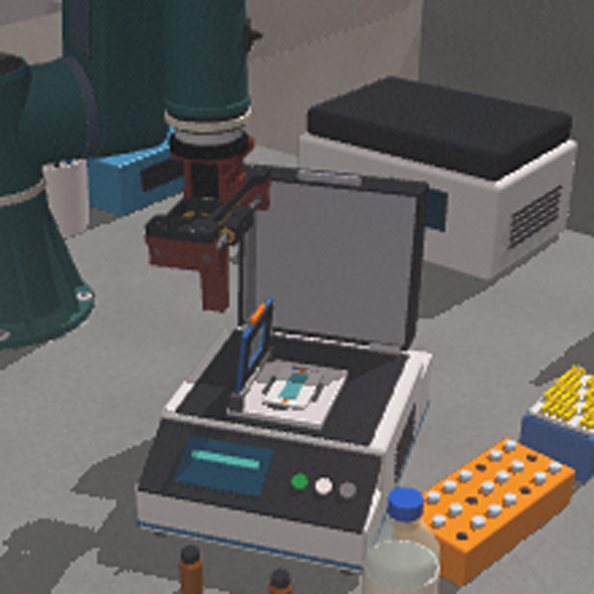

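The closed fingertips are on the robot side of the upright flap, clear of everything. I'll make contact and follow the arc.

arm_command:
  increments:
    - [[0.014,0,0.006],0,-1]
    - [[0.012,0,0.005],0,-1]
    - [[0.008,0,0],0,-1]
    - [[0.006,0,0.001],0,-1]
    - [[0.006,0,0.001],0,-1]

```text
time_s: 1.87
tool_pos: [0.5345, -0.0872, 0.3715]
ee_rot: [0.983, 0.185, -0.0, 0.0]
force: [-1.5, -1.0, -0.6]
opening: 0.0
```

```bash
python3 - <<'E'
from h import *
st()
E
```

```text
t 1.8667 tip reader mm [-21.7  34.5 189.5] toolx head 21.37 F reader [-0.4  1.7 -0.6] open 0.0 tiltz [-0.001 -0.    -1.   ] q [-0.29  0.31  1.68 -0.    1.16  0.91]
```

arm_command:
  increments:
    - [[0.007,0,0.003],0,-1]
    - [[0.007,0,0.004],0,-1]
    - [[0.006,0,0.004],0,-1]
    - [[0.006,0,0.004],0,-1]
    - [[0.005,0,0.005],0,-1]

```text
time_s: 2.28
tool_pos: [0.5634, -0.0753, 0.3513]
ee_rot: [0.983, 0.186, 0.0, 0.0]
force: [-0.7, -0.4, 1.2]
opening: 0.004
```

```bash
python3 - <<'E'
from h import *
from rig import *
for n in('top','scene'): cv2.imwrite(f"pics/{n}2.png",read_camera(n)[:,:,::-1])
st()
a=cv2.imread("pics/scene2.png")[110:280,220:360]
cv2.imwrite("pics/scz2.png",cv2.resize(a,None,fx=3.5,fy=3.5,interpolation=cv2.INTER_CUBIC))
E
```

```text
t 2.3833 tip reader mm [-20.6   3.3 168.6] toolx head 21.43 F reader [-0.3  0.6 -0.4] open 0.004 tiltz [-0.001  0.001 -1.   ] q [-0.25  0.37  1.64  0.    1.13  0.94]
```

View pics/scz2.png

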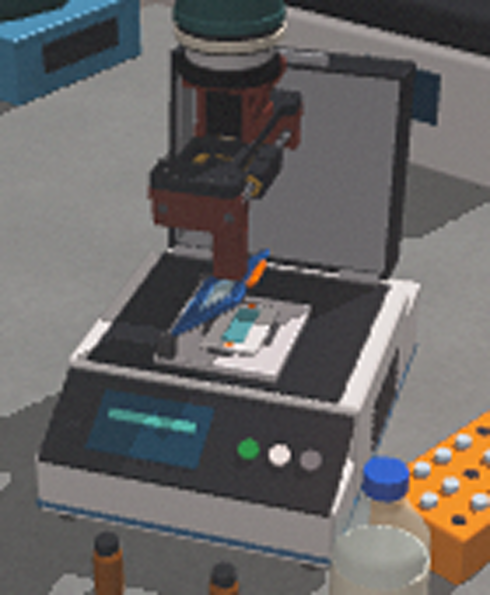

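The flap is folding, at about 0.65 rad, with the fingertip on its outer face behind the tab. I'll carry on down.

arm_command:
  increments:
    - [[0.004,0,0.006],0,-1]
    - [[0.004,0,0.006],0,-1]
    - [[0.004,0,0.006],0,-1]
    - [[0.004,0,0.006],0,-1]
    - [[0.004,0,0.005],0,-1]

```text
time_s: 2.8
tool_pos: [0.5815, -0.068, 0.3218]
ee_rot: [0.983, 0.186, -0.0, -0.0]
force: [-0.5, -1.0, 0.9]
opening: 0.006
```

```bash
python3 - <<'E'
from h import *
st()
E
```

```text
t 2.8 tip reader mm [-20.9 -16.4 139.8] toolx head 21.41 F reader [-0.7  0.8  0.9] open 0.006 tiltz [-0.001  0.    -1.   ] q [-0.23  0.42  1.64  0.    1.08  0.96]
```

arm_command:
  increments:
    - [[0.002,0,0.003],0,-1]
    - [[0.002,0,0.003],0,-1]
    - [[0.001,0,0.002],0,-1]
    - [[0,0,0.001],0,-1]
    - [[0,0,0.001],0,-1]

```text
time_s: 3.22
tool_pos: [0.5862, -0.0663, 0.314]
ee_rot: [0.983, 0.186, 0.0, 0.0]
force: [-6.2, 1.1, 18.6]
opening: 0.007
```

```bash
python3 - <<'E'
from h import *
st()
E
```

```text
t 3.2167 tip reader mm [-21.1 -21.6 132. ] toolx head 21.41 F reader [ 3.3  5.3 18.6] open 0.007 tiltz [ 0.001 -0.    -1.   ] q [-0.23  0.44  1.63  0.    1.07  0.97]
```

It reads 18.6 N at z = 132 mm, which is the expected stop. I'll lift off and check.

arm_command:
  increments:
    - [[0,0,0],0,-1]
    - [[0,0,-0.008],0,-1]
    - [[0,0,-0.03],0,-1]
    - [[0,0,-0.035],0,-1]
    - [[-0.01,0,-0.035],0,-1]

```text
time_s: 3.63
tool_pos: [0.5775, -0.0697, 0.4218]
ee_rot: [0.983, 0.186, 0.0, -0.0]
force: [0.7, -0.2, -0.6]
opening: 0.003
```

arm_command:
  increments:
    - [[-0.01,0,-0.035],0,-1]
    - [[-0.01,0,-0.035],0,-1]
    - [[-0.01,0,-0.03],0,-1]
    - [[0,0,-0.01],0,-1]
    - [[0,0,0],0,-1]

```text
time_s: 4.05
tool_pos: [0.5492, -0.0811, 0.5342]
ee_rot: [0.983, 0.185, 0.003, 0.001]
force: [0.4, 0.9, -0.9]
opening: 0.003
```

```bash
python3 - <<'E'
from h import *
from rig import *
for n in('top','scene'): cv2.imwrite(f"pics/{n}3.png",read_camera(n)[:,:,::-1])
st()
a=cv2.imread("pics/scene3.png")[110:280,220:360]
cv2.imwrite("pics/scz3.png",cv2.resize(a,None,fx=3.5,fy=3.5,interpolation=cv2.INTER_CUBIC))
for a in (0,.05,.1): print(a,np.round(np.hstack([zu('scene',proj('scene',W(clampp(a,l,o,x)))[0]) for l,o,x in((70,4,-44),(70,4,44),(76.5,4,-18),(76.5,4,18))])))
E
```

```text
t 4.15 tip reader mm [-20.8  18.6 347.7] toolx head 21.4 F reader [-0.8  0.3 -1.2] open 0.004 tiltz [-0.  0. -1.] q [-0.27  0.2   1.42  0.    1.52  0.93]
0 [254. 349. 285. 294. 272. 333. 284. 311.]
0.05 [254. 345. 285. 290. 272. 329. 284. 307.]
0.1 [254. 341. 284. 286. 271. 325. 283. 302.]
```

View pics/scz3.png

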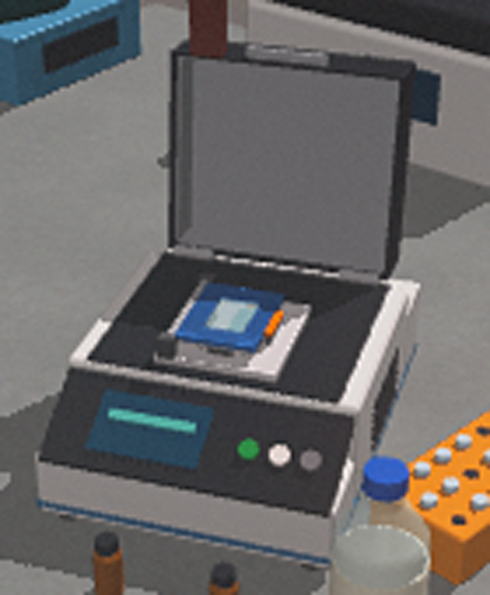

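The flap lies flat: its tab and corners sit within a pixel or so of the predictions for 0 rad. Now I'll go over the hood to its rear.

arm_command:
  increments:
    - [[0.004,-0.02,0],0,-1]
    - [[0.005,-0.035,0],0,-1]
    - [[0.005,-0.038,0],0,-1]
    - [[0.004,-0.038,0],0,-1]
    - [[0,-0.038,0],0,-1]

```text
time_s: 4.57
tool_pos: [0.5036, 0.0847, 0.5275]
ee_rot: [0.983, 0.186, -0.002, -0.001]
force: [-0.7, -0.2, 0.1]
opening: 0.003
```

arm_command:
  increments:
    - [[0,-0.035,0],0,-1]
    - [[0,-0.022,0],0,-1]
    - [[0,0,0],0,-1]

```text
time_s: 4.82
tool_pos: [0.4812, 0.1395, 0.5279]
ee_rot: [0.982, 0.188, -0.003, -0.001]
force: [-0.7, -0.0, -0.5]
opening: 0.008
```

```bash
python3 - <<'E'
from h import *
from rig import *
for n in('top','scene'): cv2.imwrite(f"pics/{n}4.png",read_camera(n)[:,:,::-1])
st()
a=cv2.imread("pics/top4.png")[165:290,180:350]
b=cv2.imread("pics/scene4.png")[30:280,180:400]
cv2.imwrite("pics/z4.png",np.hstack([cv2.resize(a,(400,300)),cv2.resize(b,(340,300))]))
E
```

```text
t 4.9167 tip reader mm [205.7   1.3 346.5] toolx head 21.55 F reader [ 0.1  1.4 -0.1] open 0.006 tiltz [-0.004 -0.001 -1.   ] q [ 0.14  0.12  1.53 -0.    1.5   1.33]
```

View pics/z4.png

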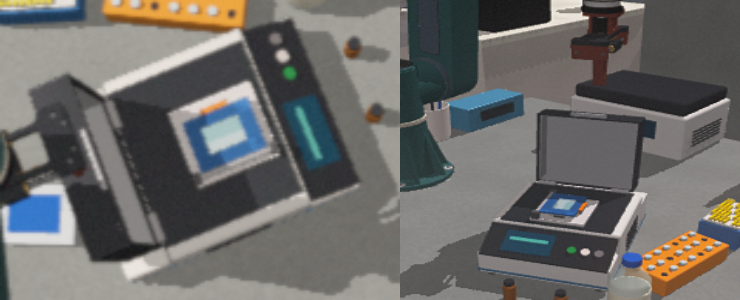

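The hand is behind the hood and clear. I'll descend behind it and make contact.

arm_command:
  increments:
    - [[0,0,0.02],0,-1]
    - [[0,0,0.03],0,-1]
    - [[0,0.005,0.025],0,-1]
    - [[0,0.01,0.007],0,-1]
    - [[0,0.007,0],0,-1]

```text
time_s: 5.33
tool_pos: [0.491, 0.1138, 0.4459]
ee_rot: [0.983, 0.185, -0.003, 0.0]
force: [-0.1, -0.4, 0.6]
opening: 0.009
```

arm_command:
  increments:
    - [[0,0.005,0],0,-1]
    - [[0,0.005,0],0,-1]

```text
time_s: 5.5
tool_pos: [0.4951, 0.1055, 0.4496]
ee_rot: [0.983, 0.185, -0.0, -0.001]
force: [-4.0, 3.5, 3.0]
opening: 0.005
```

```bash
python3 - <<'E'
from h import *
st()
E
```

```text
t 5.5 tip reader mm [172.4   0.7 267.6] toolx head 21.32 F reader [4.7 2.4 3. ] open 0.005 tiltz [-0.001  0.001 -1.   ] q [0.07 0.18 1.65 0.   1.31 1.27]
```

arm_command:
  increments:
    - [[0,0.006,-0.001],0,-1]
    - [[0,0.008,-0.002],0,-1]
    - [[0,0.008,-0.002],0,-1]
    - [[0,0.008,-0.002],0,-1]
    - [[0,0.008,-0.002],0,-1]

```text
time_s: 5.92
tool_pos: [0.509, 0.0703, 0.4588]
ee_rot: [0.983, 0.186, 0.001, -0.0]
force: [-1.1, 2.7, -1.0]
opening: -0.0
```

```bash
python3 - <<'E'
from h import *
st()
E
```

```text
t 5.9167 tip reader mm [1.341e+02 2.000e-01 2.768e+02] toolx head 21.41 F reader [ 3.  0. -1.] open -0.0 tiltz [ 0.002  0.    -1.   ] q [0.   0.19 1.62 0.   1.34 1.2 ]
```

Contact holds at 3 N. I'll continue along the arc to about 1.0 rad.

arm_command:
  increments:
    - [[0,0.008,0],0,-1]
    - [[0,0.008,0],0,-1]
    - [[0,0.008,0],0,-1]
    - [[0,0.008,0],0,-1]
    - [[0,0.008,0.001],0,-1]

```text
time_s: 6.33
tool_pos: [0.5239, 0.0328, 0.457]
ee_rot: [0.983, 0.186, 0.001, 0.0]
force: [0.2, 3.1, 4.4]
opening: 0.006
```

arm_command:
  increments:
    - [[0,0.008,0.001],0,-1]
    - [[0,0.008,0.001],0,-1]
    - [[0,0.008,0.002],0,-1]
    - [[0,0.007,0.002],0,-1]
    - [[0,0.007,0.003],0,-1]

```text
time_s: 6.75
tool_pos: [0.5374, -0.0026, 0.4476]
ee_rot: [0.983, 0.186, 0.0, 0.0]
force: [1.3, 1.7, 3.9]
opening: 0.007
```

```bash
python3 - <<'E'
from h import *
from rig import *
for n in('top','scene'): cv2.imwrite(f"pics/{n}5.png",read_camera(n)[:,:,::-1])
st()
a=cv2.imread("pics/top5.png")[165:290,180:350]
b=cv2.imread("pics/scene5.png")[30:280,180:400]
cv2.imwrite("pics/z5.png",np.hstack([cv2.resize(a,(400,300)),cv2.resize(b,(340,300))]))
E
```

```text
t 6.85 tip reader mm [ 55.8   1.5 264.7] toolx head 21.35 F reader [1.1 0.3 0.7] open 0.008 tiltz [-0.002 -0.001 -1.   ] q [-0.13  0.23  1.59 -0.    1.32  1.06]
```

View pics/z5.png

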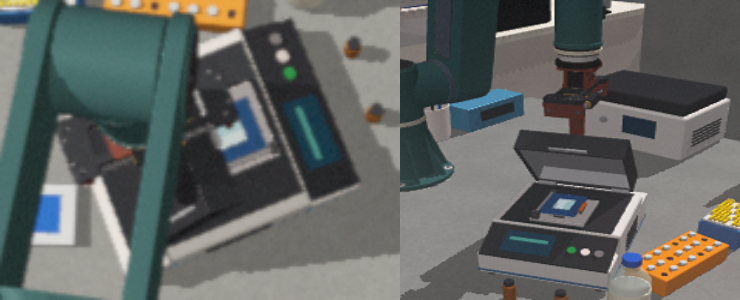

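The hood is at about 0.9 rad, the flap is still flat, and the fingertip is on the outer top face. Continuing.

arm_command:
  increments:
    - [[0,0.006,0.002],0,-1]
    - [[0,0.006,0.003],0,-1]
    - [[0,0.006,0.003],0,-1]
    - [[0,0.005,0.003],0,-1]
    - [[0,0.005,0.003],0,-1]

```text
time_s: 7.27
tool_pos: [0.5473, -0.0284, 0.4333]
ee_rot: [0.983, 0.186, -0.0, 0.0]
force: [-2.0, 0.4, 2.7]
opening: 0.004
```

arm_command:
  increments:
    - [[0,0.006,0.004],0,-1]
    - [[0,0.005,0.004],0,-1]
    - [[0,0.005,0.004],0,-1]
    - [[0,0.005,0.004],0,-1]
    - [[0,0.005,0.004],0,-1]

```text
time_s: 7.68
tool_pos: [0.5572, -0.0525, 0.4133]
ee_rot: [0.983, 0.186, 0.0, 0.0]
force: [-0.9, -0.1, 1.5]
opening: 0.006
```

```bash
python3 - <<'E'
from h import *
st()
E
```

```text
t 7.6833 tip reader mm [  2.3   0.4 231.3] toolx head 21.41 F reader [0.3 0.9 1.5] open 0.006 tiltz [ 0.001  0.    -1.   ] q [-0.22  0.29  1.59  0.    1.26  0.98]
```

arm_command:
  increments:
    - [[0,0.004,0.004],0,-1]
    - [[0,0.004,0.004],0,-1]
    - [[0,0.004,0.004],0,-1]
    - [[0,0.003,0.004],0,-1]
    - [[0,0.003,0.003],0,-1]

```text
time_s: 8.1
tool_pos: [0.5635, -0.0689, 0.3941]
ee_rot: [0.983, 0.186, 0.0, -0.0]
force: [1.4, 1.0, 1.3]
opening: 0.004
```

arm_command:
  increments:
    - [[0,0.003,0.003],0,-1]
    - [[0,0.003,0.003],0,-1]
    - [[0,0.002,0.003],0,-1]
    - [[0,0.002,0.003],0,-1]
    - [[0,0.002,0.003],0,-1]

```text
time_s: 8.52
tool_pos: [0.5676, -0.0799, 0.3792]
ee_rot: [0.983, 0.186, -0.0, -0.0]
force: [-0.9, 0.8, 0.9]
opening: 0.005
```

```bash
python3 - <<'E'
from h import *
from rig import *
st()
b=read_camera("scene")[:,:,::-1][30:280,180:400]
cv2.imwrite("pics/z6.png",cv2.resize(b,None,fx=2.3,fy=2.3))
E
```

```text
t 8.5167 tip reader mm [-26.9   0.9 197.2] toolx head 21.41 F reader [1.1 0.6 0.9] open 0.005 tiltz [-0.001  0.    -1.   ] q [-0.26  0.35  1.6   0.    1.2   0.94]
```

View pics/z6.png

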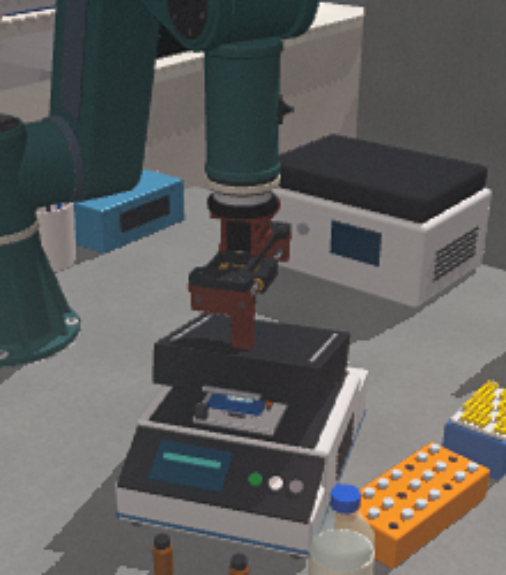

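The hood is at about 0.23 rad over the flat flap. Slowing to about 24 mm/s for the rest.

arm_command:
  increments:
    - [[0,0.002,0.002],0,-1]
    - [[0,0.002,0.002],0,-1]
    - [[0,0.002,0.002],0,-1]
    - [[0,0.002,0.002],0,-1]
    - [[0,0.002,0.002],0,-1]

```text
time_s: 8.98
tool_pos: [0.5715, -0.0894, 0.3695]
ee_rot: [0.983, 0.186, 0.0, -0.0]
force: [-0.4, 0.7, 0.4]
opening: 0.006
```

arm_command:
  increments:
    - [[0,0.002,0.002],0,-1]
    - [[0,0.002,0.002],0,-1]
    - [[0,0.002,0.002],0,-1]
    - [[0,0.002,0.002],0,-1]
    - [[0,0.002,0.002],0,-1]

```text
time_s: 9.4
tool_pos: [0.5751, -0.0987, 0.3595]
ee_rot: [0.983, 0.186, 0.0, -0.0]
force: [0.1, 0.3, -0.2]
opening: 0.008
```

arm_command:
  increments:
    - [[0,0.001,0.0015],0,-1]
    - [[0,0.001,0.0015],0,-1]
    - [[0,0.001,0.0015],0,-1]
    - [[0,0.001,0.0015],0,-1]
    - [[0,0.001,0.0015],0,-1]

```text
time_s: 9.82
tool_pos: [0.5769, -0.1032, 0.352]
ee_rot: [0.983, 0.186, 0.0, -0.0]
force: [0.1, 0.0, -0.2]
opening: 0.007
```

```bash
python3 - <<'E'
from h import *
st()
E
```

```text
t 9.8167 tip reader mm [-52.1   0.7 170. ] toolx head 21.41 F reader [-0.  -0.1 -0.2] open 0.007 tiltz [ 0.  0. -1.] q [-0.29  0.39  1.6   0.    1.15  0.9 ]
```

```bash
python3 - <<'E'
from h import *
from rig import *
st()
b=read_camera("scene")[:,:,::-1][110:280,220:360]
cv2.imwrite("pics/z7.png",cv2.resize(b,None,fx=3.5,fy=3.5,interpolation=cv2.INTER_CUBIC))
for a in(0,.05,.1,.15): print(a,np.round(np.hstack([zu('scene',proj('scene',W(hoodp(a,180,o,y)))[0]) for o,y in((50,-100),(50,100),(0,-100),(0,100))])))
E
```

```text
t 9.8167 tip reader mm [-52.1   0.7 170. ] toolx head 21.41 F reader [-0.  -0.1 -0.2] open 0.007 tiltz [ 0.  0. -1.] q [-0.29  0.39  1.6   0.    1.15  0.9 ]
0 [340. 340.  88. 299. 337. 396.  91. 354.]
0.05 [341. 327.  88. 287. 338. 386.  91. 344.]
0.1 [342. 315.  89. 276. 338. 375.  90. 334.]
0.15 [344. 302.  90. 264. 339. 364.  90. 323.]
```

View pics/z7.png

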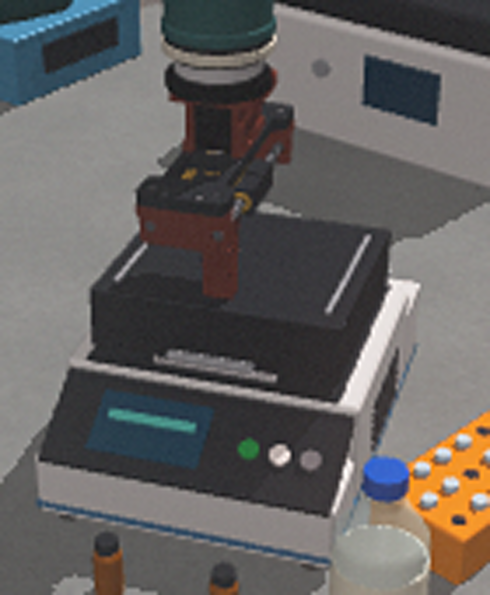

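The hood front corners at (345,328) and (92,287) give about 0.05 rad, consistent with the tip height. I'll press it gently shut.

arm_command:
  increments:
    - [[0,0,0.0015],0,-1]
    - [[0,0,0.0015],0,-1]
    - [[0,0,0.001],0,-1]
    - [[0,0,0.001],0,-1]
    - [[0,0,0.001],0,-1]

```text
time_s: 10.28
tool_pos: [0.577, -0.1033, 0.3462]
ee_rot: [0.983, 0.186, 0.0, 0.0]
force: [0.9, -0.8, 1.3]
opening: 0.006
```

```bash
python3 - <<'E'
from h import *
st()
E
```

```text
t 10.2833 tip reader mm [-52.2   0.5 164.2] toolx head 21.41 F reader [-1.1 -0.5  1.3] open 0.006 tiltz [ 0. -0. -1.] q [-0.29  0.4   1.61 -0.    1.13  0.9 ]
```

arm_command:
  increments:
    - [[0,0,0.0007],0,-1]
    - [[0,0,0.0007],0,-1]
    - [[0,0,0.0006],0,-1]
    - [[0,0,0],0,-1]

```text
time_s: 10.62
tool_pos: [0.5769, -0.1032, 0.3453]
ee_rot: [0.983, 0.186, 0.0, 0.0]
force: [-2.5, -0.6, 9.4]
opening: 0.008
```

```bash
python3 - <<'E'
from h import *
st()
E
```

```text
t 10.6167 tip reader mm [-52.1   0.5 163.3] toolx head 21.41 F reader [0.4 2.6 9.4] open 0.008 tiltz [ 0.001 -0.    -1.   ] q [-0.29  0.4   1.61 -0.    1.13  0.9 ]
```

arm_command:
  increments:
    - [[0,0,0.0006],0,-1]
    - [[0,0,0.0006],0,-1]
    - [[0,0,0],0,-1]
    - [[0,0,0],0,-1]

```text
time_s: 10.95
tool_pos: [0.5769, -0.1032, 0.3452]
ee_rot: [0.983, 0.186, 0.001, 0.0]
force: [-3.8, -0.1, 17.0]
opening: 0.006
```

```bash
python3 - <<'E'
from h import *
st()
E
```

```text
t 10.95 tip reader mm [-52.2   0.5 163.2] toolx head 21.42 F reader [ 1.3  3.6 17. ] open 0.006 tiltz [ 0.001 -0.    -1.   ] q [-0.29  0.4   1.61 -0.    1.13  0.9 ]
```

It's at the hard stop: force rises to 17 N while z holds at 163.2 mm (163 expected when shut). I'll retreat straight up, then toward the robot.

arm_command:
  increments:
    - [[0,0,-0.002],0,-1]
    - [[0,0,-0.01],0,-1]
    - [[0,0,-0.03],0,-1]
    - [[0,0,-0.035],0,-1]
    - [[-0.01,0.01,-0.03],0,-1]

```text
time_s: 11.37
tool_pos: [0.5714, -0.1147, 0.4516]
ee_rot: [0.982, 0.187, 0.0, -0.001]
force: [0.6, -1.3, 0.4]
opening: 0.005
```

arm_command:
  increments:
    - [[-0.03,0.02,-0.01],0,-1]
    - [[-0.03,0.025,0],0,-1]
    - [[-0.03,0.025,0],0,-1]
    - [[-0.03,0.025,0],0,-1]
    - [[-0.03,0.025,0],0,-1]

```text
time_s: 11.78
tool_pos: [0.4741, -0.2836, 0.4604]
ee_rot: [0.983, 0.186, 0.0, -0.0]
force: [0.2, 0.3, 0.5]
opening: 0.006
```

arm_command:
  increments:
    - [[-0.03,0.025,0],0,-1]
    - [[-0.02,0.015,0],0,-1]
    - [[0,0,0],0,-1]
    - [[0,0,0],0,-1]

```text
time_s: 12.12
tool_pos: [0.4427, -0.339, 0.46]
ee_rot: [0.983, 0.184, 0.0, -0.0]
force: [0.5, 0.5, 0.2]
opening: 0.004
```

```bash
python3 - <<'E'
from h import *
from rig import *
st()
for n in('top','scene'): cv2.imwrite(f"pics/{n}8.png",read_camera(n)[:,:,::-1])
b=cv2.imread("pics/scene8.png")[110:280,220:360]
cv2.imwrite("pics/z8.png",cv2.resize(b,None,fx=3.5,fy=3.5,interpolation=cv2.INTER_CUBIC))
E
```

```text
t 12.1167 tip reader mm [-222.4  211.6  278. ] toolx head 21.24 F reader [ 0.3 -0.6  0.2] open 0.004 tiltz [-0.     0.001 -1.   ] q [-0.78  0.25  1.53  0.    1.36  0.42]
```

View pics/z8.png

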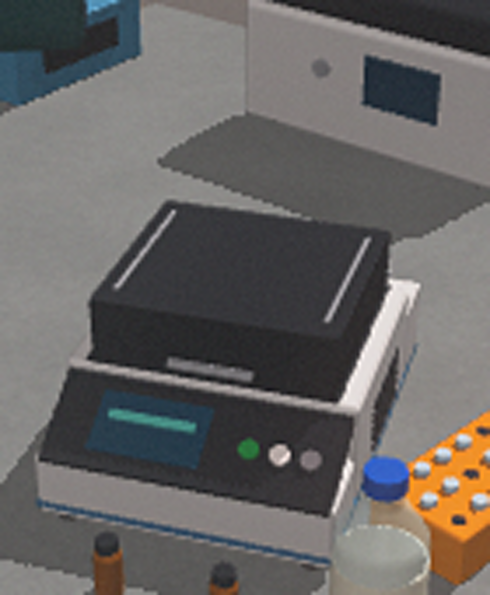

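View pics/top8.png

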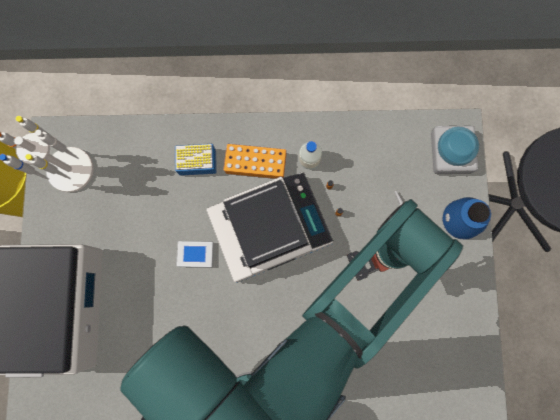

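The final pictures show the hood front corners at (345,338) and (91,299), against (340,340) and (88,299) predicted for shut. The vials, case, rack, tip box and bottle are where they were, and the hand is clear.

```bash
python3 -c "
from rig import *
print(close_job())"
```

```text
the job is handed in; nothing more can be done
None
```

The reader is ready to run: the clamp flap is folded flat over the flow cell and the hood is shut over it. I handed the job in at about 12 s.

**Clamp flap:** I pushed only its outer face with the closed fingertips. It reached its stop at tip height 132 mm with 18.6 N. A picture afterwards matched the flat position to a few pixels in the enlarged view.

**Hood:** I pushed its outer top face around the arc, at about 24 mm/s from about 0.2 rad and about 10 mm/s or less at the end. It stopped at 163.2 mm (163 expected) with the force rising to 17 N.

**Last checks:**
- The hood corners in the last picture match fully shut to about 5 px in the view enlarged 3.5 times.
- The bench items in view stand where they were. The arm partly hid the pipette, but I never went near it on the bench.
- The wrist force reads about zero and the hand is well clear of the reader.
- I could not see the flap and flow cell once the hood was shut. They were last seen in place, with the flap flat, as the hood came down.

No check failed or disagreed.

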